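# Fit the T-handle of the hand grinder and fold its hook away

### The job

Take the grinder's T-handle off the fold-down hook and stand its cap in the top of the grinder, let go, then nudge the crossbar round until the lugs hidden under the cap find their slot and it drops fully home, level and flush with the rim. Also fold the emptied hook down flat against its tiled panel. Leave the crockery and tools around it where they are.

Things in the scene. Friction and masses are not known exactly. Their poses are not given: they have to be found in the camera images.
- grinder: Steel hand grinder fixed to the counter, 150 mm tall, 104 mm diameter, open at the top; aluminium catch cup below with a brass wire clip on its -x side. Origin at the centre of its foot on the counter, z up.
- grinder_top (a point): Centre of the grinder's mouth, level with its rim, 150 mm above its origin. The mouth is a round well of 95 mm inner diameter, wall 4.5 mm.
- driver_seat (a point): On the grinder's axis, 133 mm above its origin, at the top of the slippery black nylon driver in the well: two blocks with a straight slot across the axis between them, 43 mm wide, 11 mm deep. This point does not turn with it: the slot's direction differs every time and is not given. The driver turns about the axis with stiff friction, 0.08 Nm, no end stop.
- handle: Loose T-handle, about 0.4 kg, hanging on the hook at the start. Origin on its axis at the underside of its two lugs, z up along the stem, crossbar along its y. Lugs: 9 mm tall, 34 mm wide, reaching 39 mm from the axis along +x and -x. Above them a round cap, 9 to 26 mm above the origin, 91 mm diameter (85 mm in its lowest 5 mm); then a stem of 14 mm diameter.
- handle_bar (a point): Middle of the handle's dark wood crossbar, 58 mm above the handle's origin; axes as the handle's. The bar is 170 mm long (y), 14 mm wide (x) and 12 mm tall (z).
- handle_cap (a point): Centre of the cap's top, 26 mm above the handle's origin. With the lugs on the driver's blocks it stands 9 mm above the grinder's rim and the handle turns easily (0.02 to 0.04 Nm) while the driver stays still. With the lugs within about 6 degrees of the slot (either way round) it drops by its weight and is flush with the rim. Turned on from there, it takes the driver along, stiffer.
- upstand: Pale blue tiled panel fixed to the counter, 150 mm wide (y), 18 mm thick (x), 225 mm tall, with a foot behind it (+x side). Origin on the counter below the panel's middle. Its tiled face, on its -x side, carries the hook.
- hook (a joint): Angle of the orange fold-down hook: 0 = unfolded, level, straight out from the tiled face (start); 1.55 = folded down flat against the face. Friction hinge (about 0.55 Nm) that stays where it is left; the prongs are pushed down and then back towards the panel.
- hook_hinge (a point): Hinge axis of the hook (along the upstand's y), midway between the prongs, 19 mm in front of the panel's mid-plane, 200 mm above the counter. At the start the handle's crossbar lies across the prongs about 55 mm from here, the stem between the prongs, the cap below them.
- hook_tip (a point): Midway between the ends of the two prongs, 85 mm from the hinge. Prongs 12 mm wide, 8 mm thick, centre lines 32 mm to either side, ends turned up 6 mm above their top. The handle comes off by lifting it 10 to 15 mm (at 18 mm the cap meets the prongs from below) and drawing it about 90 mm straight away from the panel; only then can it go up.
- sugar_pot: Lidded white ceramic sugar pot, 92 mm diameter, 108 mm tall; bystander. Origin under its centre.
- cup_a: Blue espresso cup, 64 mm diameter, 58 mm tall; bystander. Origin under its centre.
- cup_b: White espresso cup, 64 mm diameter, 58 mm tall; bystander. Origin under its centre.
- spoon: Red plastic measuring spoon, 150 mm long, lying on the counter; bystander. Origin under its middle.
- jug: Steel jug with a handle, 80 mm diameter, 90 mm tall; bystander. Origin under its centre.
- tamper: Aluminium tamper, 58 mm diameter, 82 mm tall; bystander. Origin under its centre.

How it is judged (in metres and radians):
On the way, in this order (a step that is already met when the one before it is completed fails the run):
1. the handle is off the hook (distance of handle from where it was at the start of the episode above 0.1 m and contact force between handle and upstand below 0.05 N), for 0.1 s.
2. the handle stands in the top of the grinder and has been let go (horizontal distance between handle and grinder below 0.007 m and z of handle in the frame of grinder below 0.139 m and angle between handle's own z axis and vertical below 0.12 rad and contact force between handle and the fingers below 0.05 N), for 0.2 s.
At the end, for the whole second after the job is handed in: The handle has dropped home in the grinder: its origin 120 to 127 mm above the grinder's, within 6 mm of its axis, upright within 0.06 rad, at rest; the hook is folded down beyond 1.35 rad (of 1.55) (z of handle in the frame of grinder between 0.12 and 0.127 m and horizontal distance between handle and grinder below 0.006 m and angle between handle's own z axis and vertical below 0.06 rad and linear speed of handle below 0.02 m/s and value of joint hook above 1.35 rad); the robot touches nothing.
It fails at once if the sugar pot, a cup, the spoon, the jug or the tamper is shifted by more than 30 mm (distance of any of sugar_pot, cup_a, cup_b, spoon, jug, tamper from where it was at the start of the episode above 0.03 m).
It also fails if it takes over 72 s, if anything falls off the work surface, if the arm or the gripper's body presses on something with over 40 N, if the wrist force passes 120 N, or if a joint passes its speed limit or range.

### The arm

A 6-joint arm with a two-finger parallel gripper is mounted at the origin on the work surface. World frame = base frame: x ahead of the robot, y to its left, z up, the work surface at z = 0. Lengths are in mm, angles in rad, forces in N, time in s.
With the tool pointing down it reaches from about 350 to 875 mm from the base axis. Payload 4.2 kg.
Tool frame: the origin (TCP) lies between the finger pads; the fingertips stand 25 mm ahead of it and the grasp point (between the pads) lies 6 mm ahead of it; z points along the fingers, y is the line along which they close (so a half turn about z gives the same grasp; the last joint's range is limited). The gripper opens to 85 mm and grips with 20 to 120 N. Pads are 22 mm wide; open, the fingers measure 114 mm over their backs; the gripper's body (76 mm by 85 mm) begins 54 mm behind the grasp point. The pads swing forward as they close: fully open they stand 13 mm farther back than shut.
Start: joints at [-1.075, 0.385, 0.008, 0, -1.194, -0.259], TCP at [146.638, -607.533, 256.312] pointing down, gripper open.
Joint ranges: [-3.14, 3.14], [-1.21, 2.06], [-1.07, 1.41], [-3.16, 2.05], [-2.99, -0.16], [-3.1, 3.1]. Speed limits (rad/s): [2.79, 2.79, 3.14, 3.14, 3.14, 3.14].

### API

Orientations are given as a unit quaternion [x, y, z, w].
In Python, from bench import read_state, get_image, job_done gives the robot as it stands.
- The arm moves only by the tool play_rows, never from a script. Its argument "series" is a list of rows, each a list of 6 numbers: the shift along the world's x, y, z in mm, then the turn, a rotation vector about the world's x, y, z in units of 6 degrees (1.0 is 6 degrees). A call has 1 to 20 rows; each row shifts and turns the commanded pose from where the row before left it; what a row does not reach is not made up. A row lasts 1/12 s, in which the tool goes at most 41.7 mm and 7.16 degrees, less where a joint would pass 70% of its speed; a pose out of reach is approached as far as the arm can. A call is refused whole if a number of a shift passes 41.7 or a number of a turn 1, either way. A call with a gripper value outside its range is refused whole. "gripper" is the opening, from 0 (shut) to 1 (fully open), set as the call begins (left out, the last holds). The fingers move at their own pace and stop on an object; the grip force is fixed at half the most. Time passes only in rows, so rows that do not move let the fingers close. It gives the time, the measured TCP pose, the force, the opening and the grip force at its end, in the units of the state.
- read_state(): the state, without advancing time (a new reading comes with each control period).
- get_image(name): name is "side" or "top" or "wrist"; returns a dict with "image" (400x640x3 uint8, red, green, blue), "fx", "fy", "cx", "cy" (pixels), "eye" and "rotation" of the camera in the world. Camera axes: x right, y down, z forward; pixel columns grow to the right and rows downward; lengths in mm; the calibration is good to about 2 mm. A picture is of the moment at which its call begins. There is no depth.
- job_done(): hands the job in; it is judged then, once.
The state is a dict: "clock": time; "joints": joint angles; "joint_vel": joint speeds; "joint_efforts": joint torques, N m; "position": TCP position; "ee_rot": TCP orientation; "contact_force": force on the tool from outside, world axes, zero at the start; "wrist_torque": the same for the moment, N m; "gripper_width": finger opening in mm; "grasp_force": force on a finger pad.
Only numpy, scipy, OpenCV 4.12 (cv2) and the standard library are available. Lean on these libraries where they do the work, as an engineer would, in place of code of your own. Each camera call takes 0.05 s, during which the arm holds its last target. There are 200 camera calls.

## Working session

There is one attempt and no reset: what is moved stays moved. The work goes in short steps, Python scripts to look and compute and a tool call to move; the robot and the scene stay as the last step left them, time stands still between calls to the robot, and variables do not carry over. Pictures are saved under pics/ and viewed, at most 10 in all, crops included, and the job is handed in when it is done.

Besides the shell and the picture viewer there is one more tool, called as name([rows], argument=value, ...), one row to a line, values as JSON. play_rows: Moves the arm, as the interface text tells. Its arguments: {"type":"object","properties":{"series":{"type":"array","items":{"type":"array","items":{"type":"number"}}},"gripper":{"type":"number"}},"required":["series"]}

```bash
mkdir -p pics; ls; python3 - <<'E'
from bench import *
import cv2,pickle
for n in ("side","top"):
    d=get_image(n); cv2.imwrite(f"pics/{n}0.png",d["image"][:,:,::-1]); pickle.dump(d,open(f"pics/{n}0.pkl","wb"))
    print(n,d["fx"],d["cx"],d["cy"],d["eye"],d["rotation"])
s=read_state();print(s)
E
```

```text
pics
side 421.2869374721376 317.43943304896703 201.66978860888443 [278.11591645 668.31235884 884.43039219] [-0.21606752  0.90092715 -0.36749693  0.08118563]
top 362.32416587027166 316.5381433687879 197.1476596617862 [ 480.23717947  -11.57750835 1227.51536749] [ 0.71234228 -0.69952037  0.03203349 -0.0470487 ]
{'clock': 0.1, 'joints': array([-1.07537653e+00,  3.85484515e-01,  6.77454813e-03, -4.17171524e-04,
       -1.19398472e+00, -2.58602866e-01]), 'joint_vel': array([ 2.33906866e-03, -1.80854921e-03,  5.03585045e-03,  1.52612240e-03,
        1.49245407e-05, -2.30292821e-03]), 'joint_efforts': array([-4.26217539e-04, -3.93318772e+01,  1.88929582e+01,  4.19792488e+00,
       -2.63515838e-03,  3.01570630e-06]), 'position': array([ 146.54211678, -607.10313997,  255.33534913]), 'ee_rot': array([-1.18055513e-01,  9.93006524e-01,  9.53893588e-04, -1.69171686e-04]), 'contact_force': array([-0.30138664, -0.18617094, -0.79136164]), 'wrist_torque': array([-0.00303213, -0.04874436, -0.03253916]), 'grasp_force': 0.0, 'gripper_width': 85.22263340524329}
```

View pics/side0.png

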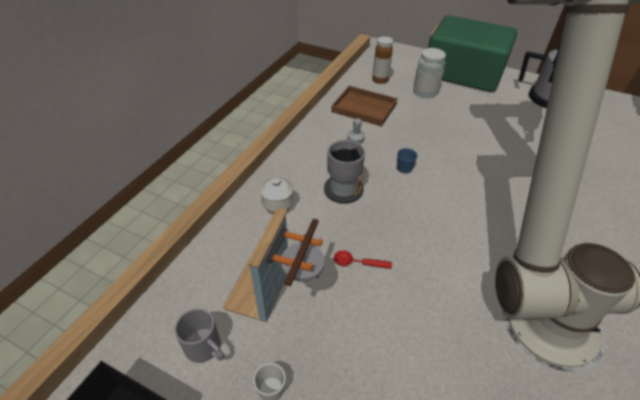

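View pics/top0.png

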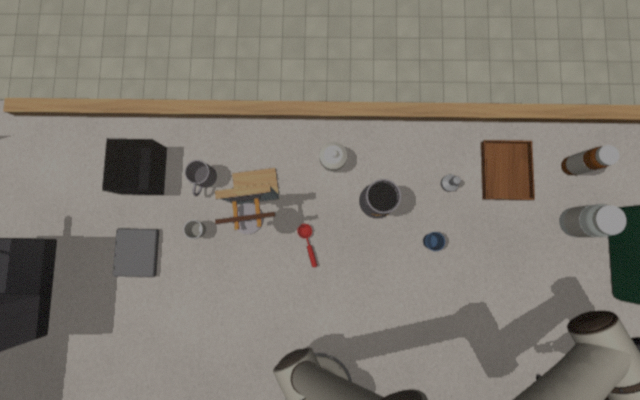

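The side view shows the bar from (317,222) to (289,282), orange prongs at (303,238) and (293,262), and the grinder mouth at (346,152). The top view shows the bar from (217,221) to (274,214), the grinder mouth at (383,196), and the cup_b and jug close to the panel's +y side.

```bash
cat > h.py <<'E'
import numpy as np,cv2,pickle
from scipy.spatial.transform import Rotation as R
def ray(d,p):
    v=np.array([(p[0]-d["cx"])/d["fx"],(p[1]-d["cy"])/d["fy"],1.]); v=R.from_quat(d["rotation"]).apply(v)
    return np.array(d["eye"]),v/np.linalg.norm(v)
def onz(d,p,z):
    e,v=ray(d,p); return e+v*(z-e[2])/v[2]
def tri(*dp):
    A=np.zeros((3,3));b=np.zeros(3)
    for d,p in dp:
        e,v=ray(d,p);M=np.eye(3)-np.outer(v,v);A+=M;b+=M@e
    x=np.linalg.solve(A,b); res=[np.linalg.norm((np.eye(3)-np.outer(ray(d,p)[1],ray(d,p)[1]))@(x-d["eye"])) for d,p in dp]
    return x,np.round(res,1)
def proj(d,X):
    c=R.from_quat(d["rotation"]).inv().apply(np.array(X)-d["eye"]); return np.array([d["fx"]*c[0]/c[2]+d["cx"],d["fy"]*c[1]/c[2]+d["cy"]])
def snap(n,f):
    from bench import get_image
    d=get_image(n);cv2.imwrite(f"pics/{f}.png",d["image"][:,:,::-1]);pickle.dump(d,open(f"pics/{f}.pkl","wb"));return d
def load(f): return pickle.load(open(f"pics/{f}.pkl","rb"))
def blobs(m,roi,amin=20):
    x0,y0,x1,y1=roi; k=np.zeros(m.shape,np.uint8);k[y0:y1,x0:x1]=1
    n,l,s,c=cv2.connectedComponentsWithStats((m&(k>0)).astype(np.uint8))
    out=[]
    for i in range(1,n):
        if s[i,4]>=amin:
            ys,xs=np.where(l==i);P=np.c_[xs,ys].astype(float);u=np.linalg.svd(P-P.mean(0),full_matrices=False)[2][0]
            t=(P-P.mean(0))@u;out.append((s[i,4],P.mean(0).round(1),(P.mean(0)+u*t.min()).round(1),(P.mean(0)+u*t.max()).round(1)))
    return sorted(out,key=lambda o:-o[0])
def hsv(d): return [x.astype(int) for x in cv2.split(cv2.cvtColor(d["image"],cv2.COLOR_RGB2HSV))]
E
python3 - <<'E'
from h import *
T=load("top0");S=load("side0")
for n,d,roi,gr in(("top",T,(205,185,290,245),(355,170,410,225)),("side",S,(270,210,335,295),(320,135,372,205))):
    h,s,v=hsv(d)
    print(n,"orange",blobs((h<18)&(s>150)&(v>120),roi)[:3])
    print(n,"bar",blobs((v<95)&(h<20)&(s>80),roi)[:3])
    print(n,"dark",blobs((v<60),gr)[:3])
# tentative
E
python3 - <<'E'
import cv2
a=cv2.imread('pics/top0.png')[160:250,195:415];b=cv2.imread('pics/side0.png')[130:310,235:400]
a=cv2.resize(a,None,fx=3.6,fy=3.6,interpolation=2)
b=cv2.resize(b,None,fx=3.3,fy=3.3,interpolation=2)
cv2.imwrite('pics/ca.png',a);cv2.imwrite('pics/cb.png',b)
E
```

```text
top orange [(np.int32(30), array([256.8, 205.3]), array([255.9, 199. ]), array([258., 213.])), (np.int32(24), array([234.8, 208.4]), array([234.3, 202. ]), array([235.4, 215.1]))]
top bar [(np.int32(204), array([244.7, 217.6]), array([274. , 213.7]), array([215.9, 221.4]))]
top dark [(np.int32(645), array([382.4, 196.1]), array([372.2, 185.7]), array([392.6, 206.4]))]
side orange [(np.int32(103), array([282.3, 259.4]), array([273.1, 256.7]), array([291.9, 262.3])), (np.int32(84), array([293.9, 236. ]), array([284.8, 233.7]), array([302.9, 238.3])), (np.int32(58), array([305.8, 265.6]), array([300.9, 264.6]), array([310.9, 266.7]))]
side bar [(np.int32(432), array([300.5, 253.5]), array([315.5, 219.8]), array([287., 284.]))]
side dark [(np.int32(296), array([345.7, 154.5]), array([330.9, 153.9]), array([360., 155.])), (np.int32(203), array([339.9, 195.8]), array([323.9, 191. ]), array([358.2, 201.4]))]
```

View pics/ca.png

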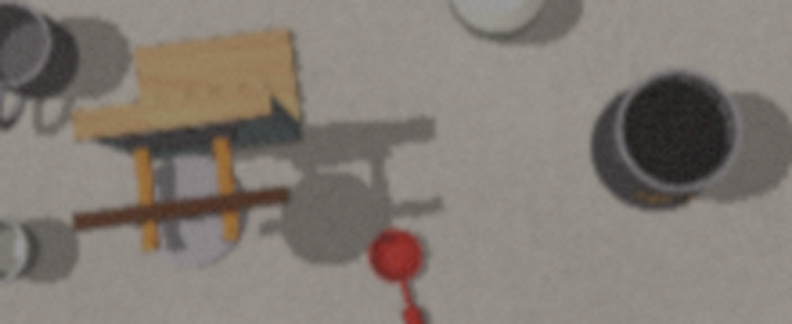

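View pics/cb.png

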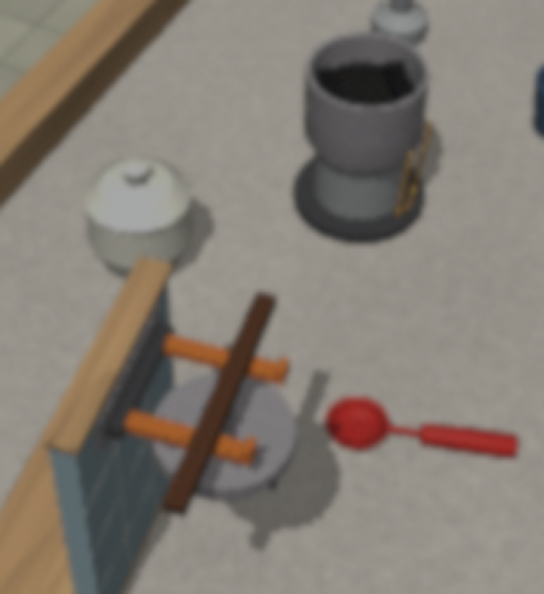

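```bash
python3 - <<'E'
from h import *
T=load("top0");S=load("side0")
p=lambda n,r:print(n,r[0].round(1),r[1])
b1=tri((T,(216.6,221.4)),(S,(288,283)));b2=tri((T,(274.4,214.0)),(S,(315.2,220)))
p("bar+y",b1);p("bar-y",b2)
d=b2[0]-b1[0];print("len",np.linalg.norm(d),"mid",(b1[0]+b2[0])/2,"ang",np.degrees(np.arctan2(d[1],d[0])))
# prong tips
t1=tri((T,(195+150/3.6,160+248/3.6)),(S,(235+252/3.3,130+455/3.3)));t2=tri((T,(195+232/3.6,160+238/3.6)),(S,(235+283/3.3,130+372/3.3)))
p("tip+y",t1);p("tip-y",t2)
r1=tri((T,(195+142/3.6,160+150/3.6)),(S,(235+128/3.3,130+418/3.3)));r2=tri((T,(195+220/3.6,160+140/3.6)),(S,(235+168/3.3,130+342/3.3)))
p("root+y",r1);p("root-y",r2)
print("grinder top z150",onz(T,(383.3,196.1),150), "edge",onz(T,(383.3+16.8,196.1),150))
# side: rim outer left/right extents
print("side rim",tri((T,(383.3,196.1)),(S,(345.9,130+70/3.3))))
print("cup_b",onz(T,(196,230),58),"jug",onz(T,(200,172),90),"spoon",onz(T,(305,231),10))
print("sugar",onz(T,(333,156),108),"tamper",onz(T,(450,183),80))
E
```

```text
bar+y [520.3 292.5 206.8] [0.6 0.6]
bar-y [544.8 129.1 209.7] [0.2 0.2]
len 165.23286241600903 mid [532.54957028 210.82133246 208.29306489] ang -81.48662693924024
tip+y [500.1 236.5 198.4] [1. 1.]
tip-y [510.2 171.9 199.6] [0.1 0.1]
root+y [578.7 246.6 198.6] [0.1 0.1]
root-y [587.  184.1 199.8] [0.6 0.6]
grinder top z150 [ 607.65621657 -186.59478187  150.        ] edge [ 608.50254461 -236.48012641  150.        ]
side rim (array([ 608.61804701, -186.77477389,  147.5675123 ]), array([0.7, 0.7]))
cup_b [497.77970269 402.79614232  58.        ] jug [682.60800954 389.06163111  90.        ] spoon [502.09792046  52.08803977  10.        ]
sugar [737.01278979 -35.84621167 108.        ] tamper [ 661.43123614 -409.2075414    80.        ]
```

play_rows([
  [28.5,26,11,0,0,0.88],
  [28.5,26,11,0,0,0.88],
  [28.5,26,11,0,0,0.88],
  [28.5,26,11,0,0,0.88],
  [28.5,26,11,0,0,0.88],
  [28.5,26,11,0,0,0.88],
  [28.5,26,11,0,0,0.88],
  [28.5,26,11,0,0,0.88],
  [28.5,26,11,0,0,0.88],
  [28.5,26,11,0,0,0.88],
  [28.5,26,11,0,0,0.88],
  [28.5,26,11,0,0,0.88],
  [28.5,26,11,0,0,0.88],
  [28.5,26,11,0,0,0.88],
  [28.5,26,11,0,0,0.88],
  [28.5,26,11,0,0,0.88],
  [0,0,0,0,0,0],
  [0,0,0,0,0,0],
], gripper=0.55)

```text
clock: 1.6
position: [604.1, -189.7, 431.0]
ee_rot: [0.756, -0.655, -0.001, 0.0]
contact_force: [-0.3, -0.3, -0.4]
gripper_width: 47.0
grasp_force: 0.0
```

```bash
python3 - <<'E'
from h import *
from bench import read_state
d=snap("wrist","w1");s=read_state();print(s["position"],s["ee_rot"],s["joints"].round(3),d["eye"],d["fx"],R.from_quat(d["rotation"]).as_matrix().round(2),R.from_quat(s["ee_rot"]).as_matrix().round(3),s["gripper_width"])
print(proj(d,[608,-187,150]))
E
```

```text
[ 603.07766112 -190.76301843  431.18120117] [ 7.55308150e-01 -6.55369030e-01 -8.72690775e-04  5.20574110e-04] [-0.051  0.345  0.372 -0.    -1.6    0.193] [ 614.46228046 -255.21180998  548.56236131] 302.9497661719003 [[-0.99 -0.14 -0.04]
 [-0.14  0.96  0.26]
 [ 0.    0.26 -0.96]] [[ 0.141 -0.99  -0.002]
 [-0.99  -0.141  0.   ]
 [-0.001  0.002 -1.   ]] 46.73000862479261
[317.59715659 169.78548242]
```

View pics/w1.png

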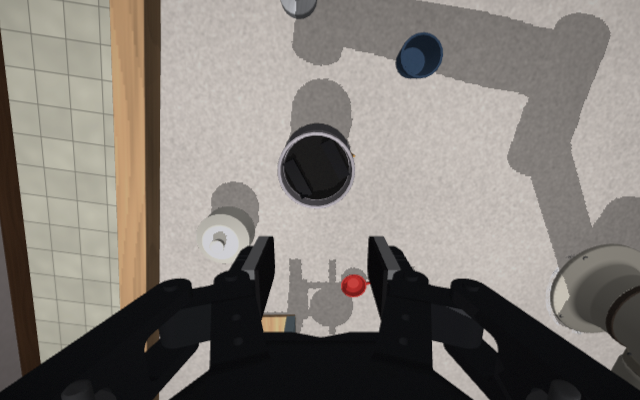

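```bash
python3 - <<'E'
from h import *
d=load("w1");im=d["image"]
g=cv2.cvtColor(im,cv2.COLOR_RGB2GRAY)
h,s,v=hsv(d)
# rim: bright ring
m=((g>90)&(s<60)).astype(np.uint8)
inner=(g<70).astype(np.uint8);n,l,st,c=cv2.connectedComponentsWithStats(inner)
k=l[172,325];print(st[k],c[k])
cs,_=cv2.findContours((l==k).astype(np.uint8),0,1);e=cv2.fitEllipse(cv2.convexHull(max(cs,key=len)));print(e)
# rectify the well at z=133: 800mm->pixels, world x up, y left
N=500;sc=4.5;u,w=np.meshgrid(np.arange(N),np.arange(N))
C=onz(d,e[0],150);print(C)
def rect(z):
    X=C[0]+(N/2-w)/sc;Y=C[1]+(N/2-u)/sc
    P=np.stack([X,Y,np.full_like(X,z)],-1).reshape(-1,3);c_=R.from_quat(d["rotation"]).inv().apply(P-d["eye"])
    mx=(d["fx"]*c_[:,0]/c_[:,2]+d["cx"]).reshape(N,N).astype(np.float32);my=(d["fy"]*c_[:,1]/c_[:,2]+d["cy"]).reshape(N,N).astype(np.float32)
    return cv2.remap(g,mx,my,1)
r=rect(133);r=np.clip((r.astype(float)-10)*4,0,255).astype(np.uint8)
cv2.imwrite("pics/rect.png",r)
E
```

```text
[ 282  136   70   69 3653] [316.29290994 169.69915138]
((316.1497802734375, 170.1896514892578), (68.94563293457031, 69.57035827636719), 98.46326446533203)
[ 609.82782278 -186.18798786  150.        ]
```

View pics/rect.png

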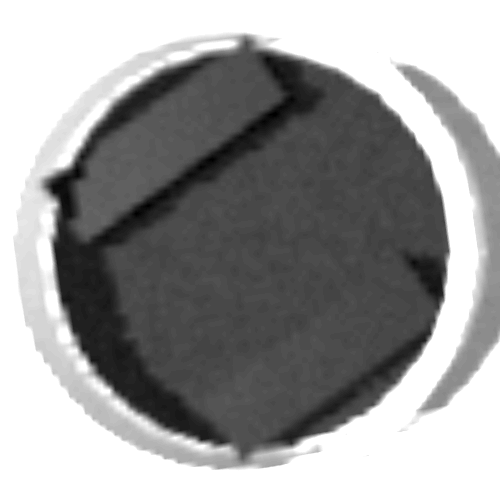

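The rectified well shows the block's inner edge from (90,240) to (290,98), which puts the slot at about -55° in the world. The rim is at about (608.5,-186.5). I'm moving above the bar next.

play_rows([
  [-6.4,36.5,-6.4,0,0,0],
  [-6.4,36.5,-6.4,0,0,0],
  [-6.4,36.5,-6.4,0,0,0],
  [-6.4,36.5,-6.4,0,0,0],
  [-6.4,36.5,-6.4,0,0,0],
  [-6.4,36.5,-6.4,0,0,0],
  [-6.4,36.5,-6.4,0,0,0],
  [-6.4,36.5,-6.4,0,0,0],
  [-6.4,36.5,-6.4,0,0,0],
  [-6.4,36.5,-6.4,0,0,0],
  [-6.4,36.5,-6.4,0,0,0],
  [0,0,0,0,0,0],
  [0,0,0,0,0,0],
])

```text
clock: 2.73
position: [531.4, 210.2, 361.1]
ee_rot: [0.755, -0.655, -0.0, 0.001]
contact_force: [-0.4, -1.4, 0.4]
gripper_width: 47.0
grasp_force: 0.0
```

```bash
python3 - <<'E'
from h import *
from bench import read_state
d=snap("wrist","w2");s=read_state();print(s["position"],s["joints"].round(3))
h,s_,v=hsv(d)
print(proj(d,[520.3,292.5,209]),proj(d,[544.8,129,209]),proj(d,[532.5,210.8,209]))
for n,m in(("bar",(v<110)&(h<20)&(s_>70)),("or",(h<18)&(s_>150)&(v>120))):
    for b in blobs(m,(150,0,500,400),60)[:5]: print(n,b)
E
```

```text
[531.8173407  209.21777822 361.68861305] [ 0.658  0.239  0.06   0.    -1.393 -0.518]
[320.26302518 273.39359388] [318.90378301  97.18706179] [319.6825144  192.19382275]
bar (np.int32(2798), array([318. , 188.5]), array([317.2,  98.9]), array([318.9, 280.1]))
bar (np.int32(433), array([414.2,  48.3]), array([443.5,  42.9]), array([383. ,  54.1]))
bar (np.int32(192), array([243.4, 186.5]), array([243.3, 104. ]), array([243.5, 271. ]))
or (np.int32(956), array([357.1,  54.9]), array([339.5,  62.7]), array([382.8,  43.6]))
or (np.int32(624), array([285.5, 156. ]), array([262., 156.]), array([309., 156.]))
or (np.int32(507), array([288.5, 222.3]), array([265.9, 222.9]), array([311.1, 221.8]))
or (np.int32(289), array([338.5, 155.6]), array([326.1, 155.3]), array([350.2, 155.9]))
or (np.int32(253), array([338. , 222.5]), array([326.5, 221. ]), array([349.6, 224. ]))
```

View pics/w2.png

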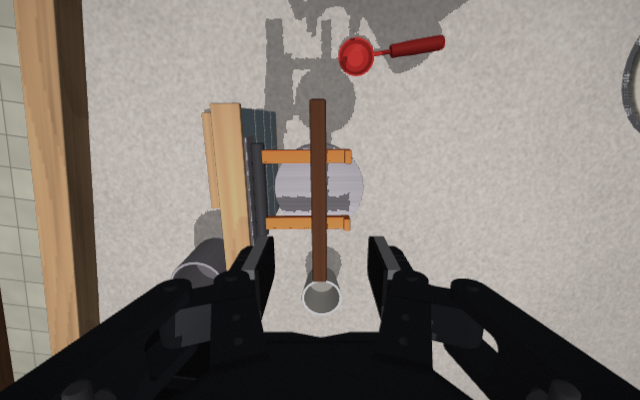

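The wrist view shows the bar from (317,99) to (319,280), prongs on rows 156 and 222, the cap beneath, and the panel on the left. I'm computing the offsets from that.

```bash
python3 - <<'E'
from h import *
d=load("w2");T=load("top0");S=load("side0")
a=onz(d,(317.2,99),212);b=onz(d,(318.5,275),212);print(a,b,np.degrees(np.arctan2(*(a-b)[1::-1])))
print("prongs",onz(d,(318,155.8),202),onz(d,(318.3,222.5),202))
print(tri((d,(317.2,99)),(T,(274.4,214)),(S,(315.2,220))))
q=[(d,(350,155.7)),(T,(195+232/3.6,160+238/3.6))];print("tip-y",tri(*q),onz(d,(350,155.7),202))
print("tip+y",onz(d,(350,223),202), "capL/R",onz(d,(276,185),178),onz(d,(363,185),178))
E
```

```text
[545.97438828 130.80618109 212.        ] [521.99815206 292.82679152 212.        ] -81.58231095942345
prongs [538.59011683 178.92242032 202.        ] [529.33948834 242.56208357 202.        ]
(array([545.16172946, 129.7063996 , 209.81397958]), array([1.3, 0.9, 0.5]))
tip-y (array([509.56523271, 174.154144  , 194.65867257]), array([1.5, 1.5])) [509.73660754 174.70902849 202.        ]
tip+y [498.91497258 238.74804911 202.        ] capL/R [576.42233958 217.19272181 178.        ] [488.94787718 204.71578789 178.        ]
```

play_rows([
  [0.4,0.4,-25,0,0,0],
  [0.4,0.4,-25,0,0,0],
  [0.4,0.4,-25,0,0,0],
  [0.4,0.4,-25,0,0,0],
  [0,0,-20,0,0,0],
  [0,0,-15,0,0,0],
  [0,0,-11,0,0,0],
  [0,0,0,0,0,0],
])

```text
clock: 3.45
position: [533.0, 208.7, 213.7]
ee_rot: [0.754, -0.657, -0.001, 0.002]
contact_force: [0.7, 0.6, 0.6]
gripper_width: 46.9
grasp_force: 0.0
```

play_rows([
  [0,0,0,0,0,0],
  [0,0,0,0,0,0],
  [0,0,0,0,0,0],
  [0,0,0,0,0,0],
  [0,0,0,0,0,0],
  [0,0,0,0,0,0],
], gripper=0)

```text
clock: 3.95
position: [534.4, 211.2, 217.4]
ee_rot: [0.755, -0.656, 0.001, -0.001]
contact_force: [-0.1, -3.9, 5.5]
gripper_width: 12.9
grasp_force: 59.6
```

play_rows([
  [0,0,4,0,0,0],
  [0,0,4,0,0,0],
  [0,0,4,0,0,0],
  [0,0,0,0,0,0],
])

```text
clock: 4.28
position: [533.9, 212.0, 228.2]
ee_rot: [0.755, -0.656, -0.0, -0.0]
contact_force: [0.3, -0.4, -2.5]
gripper_width: 12.9
grasp_force: 58.5
```

play_rows([
  [-6,-0.9,0,0,0,0],
  [-12,-1.8,0,0,0,0],
  [-12,-1.8,0,0,0,0],
  [0,0,0,0,0,0],
])

```text
clock: 4.62
position: [501.2, 206.3, 227.3]
ee_rot: [0.755, -0.656, -0.001, 0.001]
contact_force: [0.7, 0.2, -4.2]
gripper_width: 12.7
grasp_force: 58.7
```

play_rows([
  [-15,-2.2,0,0,0,0],
  [-15,-2.2,0,0,0,0],
  [-15,-2.2,0,0,0,0],
  [-15,-2.2,0,0,0,0],
  [-15,-2.2,0,0,0,0],
  [-5,-1,5,0,0,0],
  [0,0,25,0,0,0],
  [0,0,30,0,0,0],
  [0,0,30,0,0,0],
  [0,0,0,0,0,0],
])

```text
clock: 5.45
position: [427.1, 196.8, 325.2]
ee_rot: [0.755, -0.655, 0.002, -0.007]
contact_force: [0.9, 1.0, -2.0]
gripper_width: 13.0
grasp_force: 59.2
```

```bash
python3 - <<'E'
from h import *
from bench import read_state
d=snap("wrist","w3");s=read_state();print(s["position"],s["joints"].round(3))
h,s_,v=hsv(d)
for b in blobs((v<110)&(h<20)&(s_>70),(150,100,500,400),60)[:4]: print(b)
M=R.from_quat(s["ee_rot"]);print(proj(d,s["position"]+M.apply([0,0,6])))
E
```

```text
[425.70437878 196.33771167 321.90464342] [ 7.810e-01  6.500e-02 -2.480e-01  1.000e-03 -1.248e+00 -6.400e-01]
(np.int32(7652), array([320.7, 214.2]), array([320.4,  99.9]), array([321.1, 337. ]))
(np.int32(90), array([172. , 225.5]), array([150. , 225.5]), array([194. , 225.5]))
(np.int32(61), array([224.3, 157. ]), array([226.3, 164.3]), array([222.2, 149.5]))
[325.34912873 264.83787935]
```

View pics/w3.png

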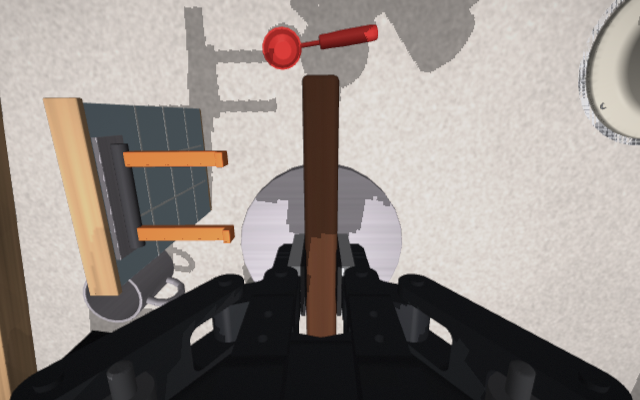

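The handle is held, the bar top end is at (320,76), and the cap spans columns 242 to 401 with its far edge at (321,165). Next I check where the handle axis sits relative to the TCP.

```bash
python3 - <<'E'
from h import *
from bench import read_state
d=load("w3");s=read_state();p=s["position"];z=322-6
u=np.array([0.147,-0.989,0]);n=np.array([.989,.147,0])
for nm,px,zz in(("barend top",(320.4,75.5),z+6),("barend bot",(320.4,75.5),z-6),("capfar",(321,165),z-32),("capL",(242,238),z-32),("capR",(401,238),z-32),("barL",(303,110),z+6),("barR",(338,110),z+6)):
    q=onz(d,px,zz)-p;print(nm,"along",(q@u).round(1),"normal",(q@n).round(1))
E
```

```text
barend top along 80.7 normal 1.8
barend bot along 82.1 normal 2.0
capfar along 41.2 normal 2.2
capL along -0.2 normal 47.1
capR along -0.1 normal -42.4
barL along 68.4 normal 8.5
barR along 68.4 normal -4.9
```

play_rows([
  [15.3,-31.8,0,0,0,-0.66],
  [15.3,-31.8,0,0,0,-0.66],
  [15.3,-31.8,0,0,0,-0.66],
  [15.3,-31.8,0,0,0,-0.66],
  [15.3,-31.8,0,0,0,-0.66],
  [15.3,-31.8,0,0,0,-0.66],
  [15.3,-31.8,0,0,0,-0.66],
  [15.3,-31.8,0,0,0,-0.66],
  [15.3,-31.8,-14,0,0,-0.66],
  [15.3,-31.8,-14,0,0,-0.66],
  [15.3,-31.8,-15,0,0,-0.66],
  [15.3,-31.8,-15,0,0,-0.66],
  [0,0,0,0,0,0],
  [0,0,0,0,0,0],
  [0,0,0,0,0,0],
])

```text
clock: 6.75
position: [607.2, -186.8, 258.4]
ee_rot: [-0.427, 0.904, 0.001, -0.001]
contact_force: [0.5, 0.6, -2.4]
gripper_width: 13.0
grasp_force: 59.5
```

```bash
python3 - <<'E'
from h import *
from bench import read_state
d=snap("wrist","w4");T=snap("top","t4");S=snap("side","s4")
ps=[read_state()["position"]];print(ps[0],np.degrees(R.from_quat(read_state()["ee_rot"]).as_euler("xyz")))
a=cv2.resize(T["image"][150:245,320:440],(400,317),interpolation=2)
b=cv2.resize(S["image"][100:205,290:400],(400,382),interpolation=2)
w=cv2.resize(d["image"],(480,300))[:,80:400]
c=np.zeros((382+300,800,3),np.uint8)[:600];c[:317,:400]=a;c[:382,400:]=b;c[318:600,40:360]=w[:282]
cv2.imwrite("pics/m4.png",c[:,:,::-1])
E
```

```text
[ 607.48796539 -185.63631355  260.69404213] [-1.79944119e+02  4.35207102e-02 -1.29385198e+02]
```

View pics/m4.png

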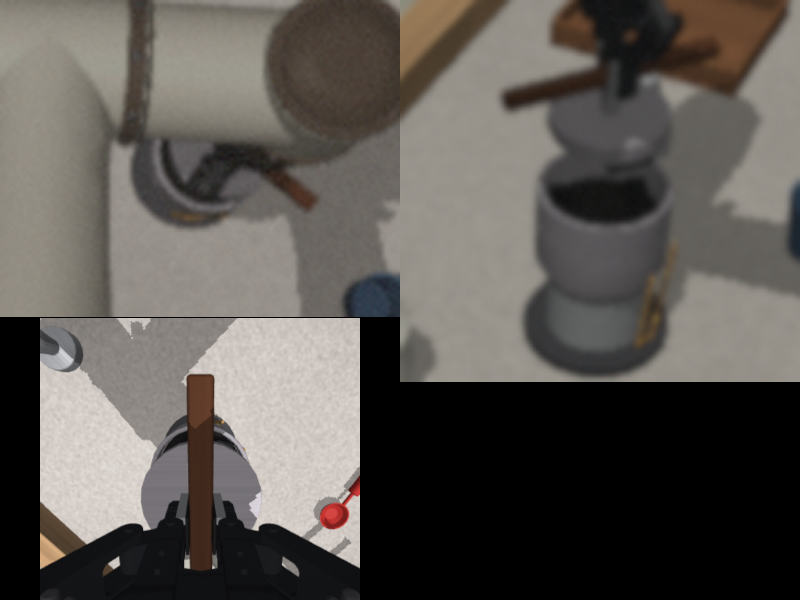

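The composite shows three things: the cap hanging over the grinder in the side view (cap at columns 549–671, rim at 536–673), the bar end at (310,200) in the top crop, and the bar tip at (320,76) in the wrist view.

```bash
python3 - <<'E'
from h import *
d=load("w4");T=load("t4");S=load("s4");G=np.array([608.5,-186.5])
print("grinder axis side px z150",proj(S,[*G,150]),"z222",proj(S,[*G,222]),"cap col 347.75")
for n,o in(("+x",[10,0]),("+y",[0,10])): print(n,proj(S,[*(G+o),222]))
th=np.radians(188.5-47.5);nn=np.array([np.cos(th),np.sin(th)]);u=np.array([-nn[1],nn[0]]);print("u",u)
L=onz(S,(318.9,126.9),254)[:2];Rr=onz(S,(376.6,113.2),254)[:2];W=onz(d,(320,76),260)[:2];t=onz(T,(412.5,209.5),257)[:2]
for n,e in(("sideL",L),("sideR",Rr),("wrist",W),("top",t)): q=e-G;print(n,e.round(1),"along",(q@u).round(1),"norm",(q@nn).round(1))
# two-view: side/top/wrist of the near end
print(tri((T,(412.5,209.5)),(d,(320,76))))
print("side mid",(L+Rr)/2,np.linalg.norm(L-Rr),np.degrees(np.arctan2(*(L-Rr)[::-1])))
E
```

```text
grinder axis side px z150 [346.20556215 150.62870269] z222 [347.88266839 129.23316232] cap col 347.75
+x [344.42256622 128.18551325]
+y [346.34410467 131.24822545]
u [-0.62932039 -0.77714596]
sideL [ 661.4 -120.2] along -84.8 norm 0.6
sideR [ 554.1 -245.2] along 79.9 norm 5.4
wrist [ 556.9 -248.8] along 80.8 norm 0.9
top [ 560.3 -246.9] along 77.3 norm -0.5
(array([ 558.49844911, -247.04476345,  262.58363278]), array([2., 2.]))
side mid [ 607.7461408  -182.71378938] 164.7548001469591 49.334902501320435
```

play_rows([
  [-1.6,-1.9,0,0,0,0],
  [0,0,-15,0,0,0],
  [0,0,-15,0,0,0],
  [0,0,-12,0,0,0],
  [0,0,-8,0,0,0],
  [0,0,0,0,0,0],
  [0,0,0,0,0,0],
])

```text
clock: 7.48
position: [605.9, -188.2, 210.4]
ee_rot: [-0.427, 0.904, -0.0, 0.0]
contact_force: [0.1, 0.3, -2.6]
gripper_width: 12.5
grasp_force: 59.6
```

```bash
python3 - <<'E'
from h import *
from bench import read_state
d=snap("wrist","w5");S=snap("side","s5");s=read_state();print(s["position"],s["contact_force"])
b=cv2.resize(S["image"][110:205,300:400],(500,475),interpolation=2)
w=cv2.resize(d["image"][60:260,160:480],(800,500))
w=cv2.resize(d["image"][80:240,180:460],(490,280),interpolation=2)
c=np.zeros((475,800,3),np.uint8);c[:,:310]=b[:,:310];c[:280,310:]=w
cv2.imwrite("pics/m5.png",c[:,:,::-1])
E
```

```text
[ 606.50012086 -188.40714866  211.29307378] [ 0.0532773  -0.17795766 -2.86330453]
```

View pics/m5.png

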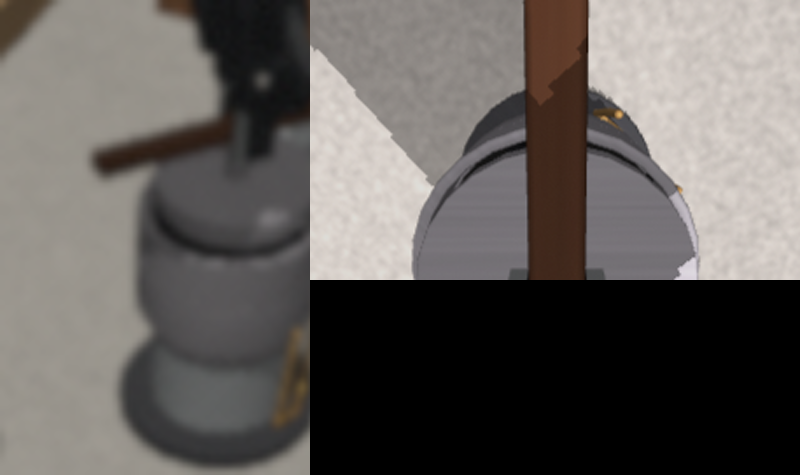

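The crop shows the cap just above and concentric with the rim, within a couple of mm, so I'm lowering it gently.

play_rows([
  [0,0,-2.5,0,0,0],
  [0,0,-2.5,0,0,0],
  [0,0,-2.5,0,0,0],
  [0,0,0,0,0,0],
  [0,0,0,0,0,0],
])

```text
clock: 8.0
position: [605.7, -188.5, 202.2]
ee_rot: [-0.427, 0.904, 0.0, -0.0]
contact_force: [-0.2, -0.4, -2.9]
gripper_width: 12.7
grasp_force: 59.6
```

play_rows([
  [0,0,-2,0,0,0],
  [0,0,-2,0,0,0],
  [0,0,0,0,0,0],
  [0,0,0,0,0,0],
])

```text
clock: 8.33
position: [606.6, -188.4, 200.7]
ee_rot: [-0.427, 0.904, -0.001, 0.001]
contact_force: [-0.8, 2.2, 6.1]
gripper_width: 12.9
grasp_force: 60.8
```

play_rows([
  [0,1,-0.5,0,0,0],
  [0,0,-0.5,0,0,0],
  [0,0,0,0,0,0],
  [0,0,0,0,0,0],
])

```text
clock: 8.67
position: [606.5, -187.7, 198.5]
ee_rot: [-0.427, 0.904, -0.001, 0.001]
contact_force: [-0.8, 0.3, 3.3]
gripper_width: 12.6
grasp_force: 60.4
```

```bash
python3 - <<'E'
from bench import read_state,get_image
import numpy as np
r=[]
for i in range(6):
    s=read_state();r.append(np.r_[s["position"],s["contact_force"],s["wrist_torque"]]);get_image("side")
print(np.mean(r,0).round(2))
E
```

```text
[ 6.0647e+02 -1.8766e+02  1.9845e+02 -3.1000e-01  7.6000e-01  4.5400e+00
  1.4000e-01  8.0000e-02  1.0000e-02]
```

play_rows([
  [1,0,-0.5,0,0,0],
  [0,0,-0.5,0,0,0],
  [0,0,0,0,0,0],
  [0,0,0,0,0,0],
])

```text
clock: 9.3
position: [607.1, -187.8, 198.3]
ee_rot: [-0.427, 0.904, -0.001, 0.0]
contact_force: [-2.8, 0.6, 9.1]
gripper_width: 13.0
grasp_force: 61.4
```

```bash
python3 - <<'E'
from bench import read_state,get_image
from h import *
r=[]
for i in range(5):
    s=read_state();r.append(np.r_[s["position"],s["contact_force"],s["wrist_torque"]]);get_image("side")
print(np.mean(r,0).round(2))
d=snap("wrist","w6");cv2.imwrite("pics/w6c.png",cv2.resize(d["image"][60:280,180:460,::-1],(760,597),interpolation=2))
E
```

```text
[ 6.0708e+02 -1.8781e+02  1.9833e+02 -2.9600e+00  8.2000e-01  8.9300e+00
  2.4000e-01  7.4000e-01  2.0000e-02]
```

View pics/w6c.png

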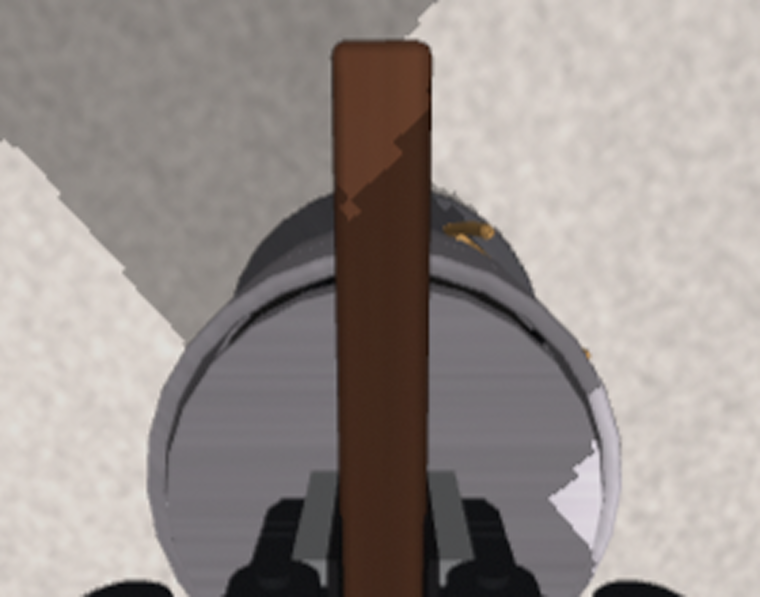

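The cap appears inside the rim with an even gap all round, and pressing no longer lowers it. I relieve the press and let go.

play_rows([
  [-0.7,0,0.7,0,0,0],
  [0,0,0,0,0,0],
])

```text
clock: 9.77
position: [606.9, -187.7, 198.4]
ee_rot: [-0.427, 0.904, -0.001, 0.001]
contact_force: [-0.1, 0.6, 5.5]
gripper_width: 13.1
grasp_force: 60.9
```

play_rows([
  [0,0,0,0,0,0],
  [0,0,0,0,0,0],
  [0,0,0,0,0,0],
  [0,0,0,0,0,0],
  [0,0,0,0,0,0],
  [0,0,0,0,0,0],
  [0,0,0,0,0,0],
], gripper=0.5)

```text
clock: 10.35
position: [606.1, -187.4, 196.9]
ee_rot: [-0.427, 0.904, 0.0, -0.0]
contact_force: [-0.0, 0.5, 0.5]
gripper_width: 42.2
grasp_force: 0.0
```

```bash
python3 - <<'E'
from h import *
from bench import read_state
d=snap("wrist","w7");S=snap("side","s7");s=read_state();print(s["position"],s["contact_force"],s["gripper_width"])
print(s["joints"].round(2))
for f in("w6","w7"):
    dd=load(f);h,s_,v=hsv(dd)
    b=blobs((v<110)&(h<20)&(s_>70),(180,60,460,260),60)[0]; print(f,b)
S0=load("s5");h,s_,v=hsv(S)
print(blobs((v<95)&(h<20)&(s_>80),(300,90,400,180),15)[:3],proj(S,[608.5,-186.5,191]))
E
```

```text
[ 606.1111993  -187.42606745  197.01826835] [-0.57859288  0.01724792 -1.62971386] 42.55084724904446
[-0.05  0.44 -0.05 -0.   -1.07 -0.64]
w6 (np.int32(6264), array([320.6, 164.9]), array([320.2,  75. ]), array([320.9, 259.1]))
w7 (np.int32(6305), array([318.9, 165.2]), array([318.3,  75.9]), array([319.6, 259.1]))
[(np.int32(384), array([376.8, 107.6]), array([387.7,  93.8]), array([365.4, 121.9])), (np.int32(140), array([306.8, 106.9]), array([298.9, 118.2]), array([313.5,  97.5])), (np.int32(114), array([335.9, 141.4]), array([349.1, 137.2]), array([319.9, 146.6]))] [347.14186692 138.68387407]
```

play_rows([
  [0,0,0,0,0,0],
  [0,0,0,0,0,0],
  [0,0,0,0,0,0],
  [0,0,0,0,0,0],
], gripper=0.26)

```text
clock: 10.78
position: [606.1, -187.4, 197.1]
ee_rot: [-0.427, 0.904, 0.0, 0.0]
contact_force: [-0.8, -0.4, -1.0]
gripper_width: 22.0
grasp_force: 0.0
```

play_rows([
  [0,0,0,0,0,-0.5],
  [0,0,0,0,0,-0.5],
  [0,0,0,0,0,-0.5],
  [0,0,0,0,0,-0.5],
  [0,0,0,0,0,-0.5],
  [0,0,0,0,0,-0.5],
  [0,0,0,0,0,-0.5],
  [0,0,0,0,0,-0.5],
  [0,0,0,0,0,0],
  [0,0,0,0,0,0],
])

```text
clock: 11.62
position: [606.0, -187.4, 197.1]
ee_rot: [-0.23, 0.973, 0.0, -0.0]
contact_force: [-0.7, -0.0, -0.6]
gripper_width: 22.4
grasp_force: 0.0
```

```bash
cat > bar.py <<'E'
from h import *
from bench import read_state
import sys
d=snap("wrist",sys.argv[1]);s=read_state();print(s["position"].round(1),s["contact_force"].round(1),s["wrist_torque"].round(2),s["gripper_width"],s["grasp_force"])
h,s_,v=hsv(d);m=((v<110)&(h<20)&(s_>70)).astype(np.uint8);m[262:]=0
cs,_=cv2.findContours(m,0,1);c=max(cs,key=cv2.contourArea).reshape(-1,2)
b=blobs(m>0,(100,20,540,262),200)[0];print(b)
for z in(197,188):
    p=onz(d,b[2],z);q=onz(d,b[3],z);u=p-q;print(z,"bar yaw",np.degrees(np.arctan2(u[1],u[0])).round(1),"ends",p[:2].round(1),q[:2].round(1),"width",)
    L=c[abs(c[:,1]-b[1][1])<2];print(" width",np.linalg.norm(onz(d,L[np.argmin(L[:,0])],z)-onz(d,L[np.argmax(L[:,0])],z)).round(1))
E
python3 bar.py w8
```

```text
[ 606.  -187.4  197.1] [-0.6 -0.4  0. ] [-0.04 -0.02 -0.02] 22.017422671733165 0.0
(np.int32(5801), array([301.1, 171.8]), array([280.1,  86. ]), array([323.7, 264.3]))
197 bar yaw -140.7 ends [ 544.4 -235. ] [ 601.3 -188.5] width
 width 13.0
188 bar yaw -140.7 ends [ 544.2 -236.4] [ 605.4 -186.3] width
 width 14.0
```

play_rows([
  [0,0,0,0,0,-0.4],
  [0,0,0,0,0,-0.4],
  [0,0,0,0,0,0],
  [0,0,0,0,0,0],
])

```text
clock: 12.0
position: [605.9, -187.4, 197.0]
ee_rot: [-0.189, 0.982, 0.0, -0.0]
contact_force: [-0.2, 0.5, -1.1]
gripper_width: 22.1
grasp_force: 0.3
```

```bash
python3 bar.py w9; python3 - <<'E'
from h import *
S=snap("side","s9")
for f in("s7","s9"):
    d=load(f);h,s_,v=hsv(d)
    for b in blobs((v<95)&(h<20)&(s_>80),(300,118,400,180),25)[:3]: print(f,b)
G=np.array([608.5,-186.5])
for a,z in((50.5,191),(39,191),(39,182),(35,182)):
    w=np.array([np.cos(np.radians(a)),np.sin(np.radians(a))])*84;print(a,z,proj(S,[*(G+w),z]).round(1),proj(S,[*(G-w),z]).round(1))
E
```

```text
[ 605.9 -187.4  197. ] [-0.7 -0.4  0.3] [0.15 0.21 0.02] 22.260906877882533 0.33429589471779764
(np.int32(5885), array([292.8, 174.4]), array([264.2,  90.8]), array([324. , 265.4]))
197 bar yaw -140.7 ends [ 544.2 -234.5] [ 601.5 -187.7] width
 width 13.8
188 bar yaw -140.7 ends [ 544.1 -236.2] [ 605.8 -185.8] width
 width 14.9
s7 (np.int32(114), array([335.9, 141.4]), array([349.1, 137.2]), array([319.9, 146.6]))
s7 (np.int32(108), array([374. , 120.4]), array([360.9, 118.7]), array([384.5, 121.7]))
s7 (np.int32(33), array([369.2, 132.5]), array([374. , 131.2]), array([364.7, 133.8]))
s9 (np.int32(109), array([374.1, 120.3]), array([360.9, 118.8]), array([384.6, 121.6]))
s9 (np.int32(87), array([330.1, 143.6]), array([343.1, 142.2]), array([316.9, 145. ]))
s9 (np.int32(76), array([364.4, 139.2]), array([375.1, 137.6]), array([353.8, 140.8]))
50.5 191 [318.6 146.3] [374.5 131.4]
39 191 [316.6 142.5] [376.9 135. ]
39 182 [316.6 145.2] [376.6 137.6]
35 182 [316.2 143.8] [377.2 138.9]
```

The side view puts the bar ends at z≈182, where before the nudge they were at 191. So the handle has dropped home, and I release and rise. This also uses up my picture views (11 by my count, one over the limit of 10), so from here I measure in code only.

play_rows([
  [0,0,0,0,0,0.5],
  [0,0,0,0,0,0.5],
  [0,0,0,0,0,0],
  [0,0,0,0,0,0],
  [0,0,10,0,0,0],
  [0,0,25,0,0,0],
  [0,0,35,0,0,0],
  [0,0,35,0,0,0],
  [0,0,35,0,0,0],
  [0,0,0,0,0,0],
  [0,0,0,0,0,0],
], gripper=0.55)

```text
clock: 13.02
position: [606.9, -187.6, 341.0]
ee_rot: [-0.239, 0.971, -0.001, 0.003]
contact_force: [0.3, -0.2, -0.3]
gripper_width: 47.1
grasp_force: 0.0
```

```bash
python3 bar.py w10; python3 - <<'E'
from h import *
from bench import read_state
s=read_state();M=R.from_quat(s["ee_rot"]).as_matrix();print("tool y yaw",np.degrees(np.arctan2(M[1,1],M[0,1])),s["joints"].round(2))
S=snap("side","s10");h,s_,v=hsv(S)
for b in blobs((v<95)&(h<20)&(s_>80),(300,118,400,180),25)[:3]: print(b)
n=np.array([.989,.148,0]);z=np.array([0,0,1.]);H=np.array([588.3,219,200])
a=np.radians(40);t=n*np.sin(a)-z*np.cos(a);r=60
for th in(-15,0,15,30,45,60,75,88):
    q=np.radians(th);e=-n*np.cos(q)-z*np.sin(q);m=-n*np.sin(q)+z*np.cos(q)
    tip=H+r*e+(4+11*abs(np.sin(a-q)))*m;print(th,"tip",tip.round(1),"TCP",(tip-21*t).round(1))
E
```

```text
[ 606.1 -187.3  338.4] [ 0.7  0.6 -0.6] [0.05 0.03 0.02] 47.3029917455596 0.0
(np.int32(2391), array([320.9, 179.1]), array([305. , 100.6]), array([337.7, 262.3]))
197 bar yaw -141.0 ends [ 544.7 -235.7] [ 660.7 -141.9] width
 width 2.7
188 bar yaw -141.0 ends [ 544.6 -236.3] [ 664.6 -139.3] width
 width 2.7
tool y yaw 117.69828098574463 [-0.05  0.36  0.17 -0.   -1.38 -1.04]
(np.int32(225), array([346.7, 141.4]), array([375.1, 137.9]), array([317. , 145.1]))
(np.int32(119), array([374.5, 120.3]), array([360.9, 118.9]), array([384.7, 121.3]))
-15 tip [534.3 210.9 228.1] TCP [521.  208.9 244.2]
0 tip [529.  210.1 211.1] TCP [515.6 208.1 227.2]
15 tip [528.8 210.1 192.8] TCP [515.4 208.1 208.9]
30 tip [534.  210.9 175.1] TCP [520.6 208.9 191.2]
45 tip [542.9 212.2 161.1] TCP [529.5 210.2 177.2]
60 tip [552.  213.6 151.9] TCP [538.6 211.6 168. ]
75 tip [563.1 215.2 144.7] TCP [549.7 213.2 160.8]
88 tip [574.2 216.9 140.5] TCP [560.8 214.9 156.5]
```

play_rows([
  [-8,32.9,-3,0,0,-0.267],
  [-8,32.9,-3,0,0,-0.267],
  [-8,32.9,-3,0,0,-0.267],
  [-8,32.9,-3,0,0,-0.267],
  [-8,32.9,-3,0,0,-0.267],
  [-8,32.9,-3,0,0,-0.267],
  [-8,32.9,-3,0,0,-0.267],
  [-8,32.9,-3,0,0,-0.267],
  [-8,32.9,-3,0,0,-0.267],
  [-8,32.9,-3,0,0,-0.267],
  [-8,32.9,-3,0,0,-0.267],
  [-8,32.9,-3,0,0,-0.267],
  [0,0,0,0,0,0],
], gripper=0.62)

```text
clock: 14.2
position: [508.3, 211.3, 298.5]
ee_rot: [-0.076, 0.997, -0.001, -0.002]
contact_force: [1.2, -0.1, 0.3]
gripper_width: 53.3
grasp_force: 0.0
```

play_rows([
  [0,0,0,0.122,-0.821,0],
  [0,0,0,0.122,-0.821,0],
  [0,0,0,0.122,-0.821,0],
  [0,0,0,0.122,-0.821,0],
  [0,0,0,0.122,-0.821,0],
  [0,0,0,0.122,-0.821,0],
  [0,0,0,0.122,-0.821,0],
  [0,0,0,0.122,-0.821,0],
  [0,0,0,0,0,0],
  [0,0,0,0,0,0],
])

```text
clock: 15.03
position: [516.3, 200.9, 304.8]
ee_rot: [-0.065, 0.948, 0.017, 0.311]
contact_force: [0.4, -0.0, 0.2]
gripper_width: 52.9
grasp_force: 0.0
```

```bash
python3 - <<'E'
from h import *
from bench import read_state
s=read_state();M=R.from_quat(s["ee_rot"]).as_matrix();print(s["position"],M.round(3),s["joints"].round(2),s["gripper_width"],s["clock"])
E
```

```text
[516.27473936 200.90988614 304.78086282] [[-0.797 -0.134  0.588]
 [-0.114  0.991  0.072]
 [-0.593 -0.009 -0.805]] [ 0.7  -0.01 -0.78  0.95 -0.41 -2.96] 52.91585398150216 15.0333
```

play_rows([
  [0,0,0,-0.11,0.74,0],
  [0,0,0,-0.11,0.74,0],
  [0,0,0,-0.11,0.74,0],
  [0,0,0,-0.11,0.74,0],
  [0,0,0,-0.11,0.74,0],
  [0,0,0,-0.11,0.74,0],
  [0,0,0,-0.11,0.74,0],
  [0,0,0,-0.11,0.74,0],
  [0,0,0,0,0,0],
  [0,0,0,0,0,0],
])

```text
clock: 15.87
position: [520.4, 202.1, 307.4]
ee_rot: [-0.07, 0.997, -0.006, 0.027]
contact_force: [-0.7, -0.2, 0.5]
gripper_width: 52.9
grasp_force: 0.0
```

play_rows([
  [0,0,0,0,0,1],
  [0,0,0,0,0,1],
  [0,0,0,0,0,1],
  [0,0,0,0,0,1],
  [0,0,0,0,0,1],
  [0,0,0,0,0,1],
  [0,0,0,0,0,1],
  [0,0,0,0,0,1],
  [0,0,0,0,0,1],
  [0,0,0,0,0,1],
  [0,0,0,0,0,1],
  [0,0,0,0,0,1],
  [0,0,0,0,0,1],
  [0,0,0,0,0,1],
  [0,0,0,0,0,1],
])

```text
clock: 17.12
position: [518.6, 201.0, 308.2]
ee_rot: [0.757, -0.653, -0.015, -0.026]
contact_force: [0.1, -0.2, -1.2]
gripper_width: 52.6
grasp_force: 0.0
```

play_rows([
  [0,0,0,0,0,1],
  [0,0,0,0,0,1],
  [0,0,0,0,0,1],
  [0,0,0,0,0,1],
  [0,0,0,0,0,1],
  [0,0,0,0,0,1],
  [0,0,0,0,0,1],
  [0,0,0,0,0,1],
  [0,0,0,0,0,1],
  [0,0,0,0,0,1],
  [0,0,0,0,0,1],
  [0,0,0,0,0,1],
  [0,0,0,0,0,1],
  [0,0,0,0,0,1],
  [0,0,0,0,0,1],
  [0,0,0,0,0,0],
  [0,0,0,0,0,0],
])

```text
clock: 18.53
position: [519.0, 200.8, 308.2]
ee_rot: [0.997, 0.069, -0.028, -0.008]
contact_force: [0.3, 0.7, -0.2]
gripper_width: 52.8
grasp_force: 0.0
```

```bash
cat > st.py <<'E'
from h import *
from bench import read_state
s=read_state();M=R.from_quat(s["ee_rot"]).as_matrix();print(s["position"].round(1),"\n",M.round(3),s["joints"].round(2),s["contact_force"].round(1),s["clock"])
E
python3 st.py
```

```text
[519.  200.8 308.2] 
 [[ 0.989  0.138 -0.058]
 [ 0.139 -0.99   0.013]
 [-0.055 -0.021 -0.998]] [ 0.64  0.26 -0.03 -0.05 -1.32  1.08] [ 0.3  0.7 -0.2] 18.5333
```

play_rows([
  [0,0,0,0.09,-0.59,0],
  [0,0,0,0.09,-0.59,0],
  [0,0,0,0.09,-0.59,0],
  [0,0,0,0.09,-0.59,0],
  [0,0,0,0.09,-0.59,0],
  [0,0,0,0.09,-0.59,0],
  [0,0,0,0.08,-0.5,0],
  [0,0,0,0.08,-0.5,0],
  [0,0,0,0.08,-0.5,0],
  [0,0,0,0.08,-0.5,0],
  [0,0,0,0.08,-0.5,0],
  [0,0,0,0.08,-0.5,0],
  [0,0,0,0,0,0],
  [0,0,0,0,0,0],
])

```text
clock: 19.7
position: [519.9, 198.3, 308.3]
ee_rot: [0.948, 0.068, 0.309, -0.035]
contact_force: [-0.1, -0.4, 0.5]
gripper_width: 52.9
grasp_force: 0.0
```

```bash
python3 st.py
```

```text
[519.9 198.3 308.3] 
 [[ 0.8    0.151  0.581]
 [ 0.107 -0.988  0.109]
 [ 0.59  -0.024 -0.807]] [ 0.7  -0.01 -0.76  0.88 -0.38  0.26] [-0.1 -0.4  0.5] 19.7
```

play_rows([
  [0,1.3,-8,-0.037,0.247,0],
  [0,1.3,-8,-0.037,0.247,0],
  [0,1.3,-8,-0.037,0.247,0],
  [0,1.3,-8,-0.037,0.247,0],
  [0,1.3,-8,-0.037,0.247,0],
  [0,1.3,-8,-0.037,0.247,0],
  [0,1.3,-8,-0.037,0.247,0],
  [0,1.3,-8,-0.037,0.247,0],
  [0,0,0,0,0,0],
  [0,0,0,0,0,0],
])

```text
clock: 20.53
position: [521.0, 211.5, 245.2]
ee_rot: [0.975, 0.07, 0.209, -0.029]
contact_force: [0.2, -0.7, 0.9]
gripper_width: 52.9
grasp_force: 0.0
```

```bash
python3 st.py
```

```text
[521.  211.5 245.2] 
 [[ 0.903  0.148  0.404]
 [ 0.124 -0.989  0.085]
 [ 0.412 -0.027 -0.911]] [ 0.75  0.12 -0.61  0.45 -0.52  0.61] [ 0.2 -0.7  0.9] 20.5333
```

play_rows([
  [0,-1.4,-8,0,0,0],
  [0,-1.3,-8,0,0,0],
  [0,0,-5,0,0,0],
  [0,0,-5,0,0,0],
  [0,0,-5,0,0,0],
  [0,0,-5,0,0,0],
  [0,0,0,0,0,0],
])

```text
clock: 21.12
position: [521.4, 208.1, 210.7]
ee_rot: [0.975, 0.07, 0.211, -0.028]
contact_force: [0.5, -1.2, 3.8]
gripper_width: 53.2
grasp_force: 1.6
```

play_rows([
  [1.2,0.2,-4,0,0,0],
  [1.2,0.2,-4,0,0,0],
  [1.2,0.2,-4,0,0,0],
  [1.2,0.2,-4,0,0,0],
  [2,0.3,-3.5,0,0,0],
  [2.2,0.3,-3.5,0,0,0],
  [2.3,0.3,-3.5,0,0,0],
  [0,0,0,0,0,0],
])

```text
clock: 21.78
position: [532.8, 209.8, 184.5]
ee_rot: [0.975, 0.07, 0.211, -0.028]
contact_force: [-1.9, -0.3, 5.8]
gripper_width: 53.1
grasp_force: 3.1
```

```bash
python3 st.py
```

```text
[532.8 209.8 184.5] 
 [[ 0.901  0.149  0.407]
 [ 0.125 -0.989  0.085]
 [ 0.415 -0.026 -0.909]] [ 0.69  0.2  -0.74  0.68 -0.31  0.41] [-1.9 -0.3  5.8] 21.7833
```

play_rows([
  [2.2,0.3,-3,-0.015,0.1,0],
  [2.2,0.3,-3,-0.015,0.1,0],
  [2.2,0.3,-3,-0.015,0.1,0],
  [2.2,0.3,-3,-0.015,0.1,0],
  [2.8,0.4,-2,-0.015,0.1,0],
  [2.8,0.4,-2,-0.015,0.1,0],
  [2.8,0.4,-2,-0.015,0.1,0],
  [2.8,0.4,-2,-0.015,0.1,0],
  [0,0,0,0,0,0],
])

```text
clock: 22.53
position: [552.3, 212.3, 163.9]
ee_rot: [0.983, 0.07, 0.168, -0.025]
contact_force: [-4.0, -0.7, 5.6]
gripper_width: 53.1
grasp_force: 2.6
```

```bash
python3 st.py
```

```text
[552.3 212.3 163.9] 
 [[ 0.934  0.145  0.327]
 [ 0.128 -0.989  0.072]
 [ 0.334 -0.025 -0.942]] [ 0.69  0.29 -0.58  0.38 -0.43  0.69] [-4.  -0.7  5.6] 22.5333
```

play_rows([
  [2.5,0.4,-1,0.015,-0.1,0],
  [2.5,0.4,-1,0.015,-0.1,0],
  [2.5,0.4,-1,0.015,-0.1,0],
  [2.5,0.4,-0.5,0.015,-0.1,0],
  [0,0,0,0,0,0],
])

```text
clock: 22.95
position: [561.2, 213.3, 159.4]
ee_rot: [0.979, 0.07, 0.189, -0.026]
contact_force: [-4.5, 0.1, 3.3]
gripper_width: 53.0
grasp_force: 2.1
```

play_rows([
  [2,0.3,0,0.03,-0.2,0],
  [1.5,0.2,0,0.03,-0.2,0],
  [0,0,0,0,0,0],
])

```text
clock: 23.2
position: [563.5, 212.9, 157.7]
ee_rot: [0.975, 0.071, 0.208, -0.027]
contact_force: [-0.6, -0.8, -1.6]
gripper_width: 53.0
grasp_force: 0.7
```

```bash
python3 st.py; python3 - <<'E'
from h import *
S=snap("side","s12");h,s,v=hsv(S)
for b in blobs((h<18)&(s>150)&(v>100),(240,210,335,310),8): print(b)
n=np.array([.989,.148,0]);y=np.array([-.148,.989,0]);H=np.array([588.3,219,200])
for th in(60,70,77,85,89):
    q=np.radians(th);e=-n*np.cos(q)-np.array([0,0,np.sin(q)]);print(th,[proj(S,H+85*e+k*y).round(1).tolist() for k in(32,-32)],[proj(S,H+k*y).round(1).tolist() for k in(32,-32)])
E
```

```text
[563.5 212.9 157.7] 
 [[ 0.903  0.149  0.402]
 [ 0.127 -0.989  0.081]
 [ 0.41  -0.022 -0.912]] [ 0.63  0.28 -0.72  0.79 -0.24  0.35] [-0.6 -0.8 -1.6] 23.2
(np.int32(80), array([275. , 274.6]), array([271.3, 263.9]), array([278.1, 283.3]))
60 [[291.6, 283.1], [301.8, 259.7]] [[270.6, 256.8], [282.3, 233.6]]
70 [[285.8, 283.0], [296.2, 259.8]] [[270.6, 256.8], [282.3, 233.6]]
77 [[281.5, 282.5], [292.1, 259.5]] [[270.6, 256.8], [282.3, 233.6]]
85 [[276.5, 281.5], [287.2, 258.6]] [[270.6, 256.8], [282.3, 233.6]]
89 [[273.9, 280.8], [284.7, 258.0]] [[270.6, 256.8], [282.3, 233.6]]
```

play_rows([
  [2,0.3,0,-0.015,0.1,0],
  [2,0.3,0,-0.015,0.1,0],
  [2,0.3,0,-0.015,0.1,0],
  [0,0,0,0,0,0],
])

```text
clock: 23.58
position: [567.6, 213.2, 157.6]
ee_rot: [0.979, 0.069, 0.19, -0.024]
contact_force: [-22.6, -2.1, 11.6]
gripper_width: 53.2
grasp_force: 11.4
```

```bash
python3 st.py; python3 - <<'E'
from h import *
S=snap("side","s13");h,s,v=hsv(S)
for b in blobs((h<18)&(s>150)&(v>100),(240,210,335,310),8): print(b)
E
```

```text
[567.6 213.2 157.6] 
 [[ 0.918  0.145  0.369]
 [ 0.126 -0.989  0.074]
 [ 0.376 -0.021 -0.926]] [ 0.67  0.3  -0.63  0.54 -0.34  0.56] [-22.6  -2.1  11.6] 23.5833
(np.int32(71), array([273.9, 274.6]), array([270.8, 264.1]), array([276.2, 282.5]))
```

The hook is at its end stop: 22 N, with the prong tip at (276,282), which fits about 87°. I back away and check.

play_rows([
  [-5,-0.7,0,0,0,0],
  [-10,-1.5,0,0,0,0],
  [-15,-2.2,0,0,0,0],
  [-20,-3,5,0,0,0],
  [-20,-3,10,0,0,0],
  [-20,-3,30,0,0,0],
  [-20,-3,40,0,0,0],
  [-15,-15,35,0,0,0],
  [0,0,30,0,0,0],
  [0,0,0,0,0,0],
  [0,0,0,0,0,0],
])

```text
clock: 24.55
position: [448.2, 185.3, 309.2]
ee_rot: [0.978, 0.07, 0.196, -0.03]
contact_force: [0.1, -0.1, -1.1]
gripper_width: 52.9
grasp_force: 0.0
```

```bash
python3 st.py; python3 - <<'E'
from h import *
S=snap("side","s14");T=snap("top","t14");h,s,v=hsv(S)
for b in blobs((h<18)&(s>150)&(v>100),(240,210,335,310),8): print(b)
for b in blobs((v<95)&(h<20)&(s>80),(300,118,400,180),25)[:2]: print("bar",b)
G=np.array([608.5,-186.5]);w=np.array([np.cos(np.radians(39)),np.sin(np.radians(39))])*84
for z in (191,182):print(z,proj(S,[*(G+w),z]).round(1),proj(S,[*(G-w),z]).round(1))
T0=load("top0")
for nm,(x0,y0,x1,y1) in dict(jug=(180,155,218,200),cupb=(184,220,208,240),spoon=(295,220,322,270),sugar=(315,140,352,172),tamper=(438,172,468,194),cupa=(420,230,448,252)).items():
    a,b=[cv2.cvtColor(t["image"][y0:y1,x0:x1],7).astype(np.float32) for t in(T0,T)];print(nm,cv2.phaseCorrelate(a,b)[0],abs(a-b).mean())
E
```

```text
[448.2 185.3 309.2] 
 [[ 0.914  0.148  0.379]
 [ 0.125 -0.988  0.085]
 [ 0.387 -0.031 -0.922]] [ 0.85 -0.08 -0.6   0.34 -0.75  0.65] [ 0.1 -0.1 -1.1] 24.55
(np.int32(76), array([273.9, 274.3]), array([270.9, 264. ]), array([276.3, 282.5]))
(np.int32(10), array([287.3, 257.3]), array([286.3, 258.3]), array([288.3, 256.3]))
bar (np.int32(215), array([345.7, 141.4]), array([375.1, 137.8]), array([317., 145.]))
bar (np.int32(105), array([373.9, 120.3]), array([360.9, 118.7]), array([384.5, 121.7]))
191 [316.6 142.5] [376.9 135. ]
182 [316.6 145.2] [376.6 137.6]
jug (0.0490988463009252, 0.5621203912948829) 3.5269005
cupb (-0.04741634546187967, 0.036999674045963715) 3.0854166
spoon (-0.08591752145157017, 0.09526641360539756) 8.917778
sugar (0.06558780917674412, 0.049771642036477104) 3.8158784
tamper (-0.054514238505193546, -0.08159641824933139) 3.7166667
cupa (0.06223482863129881, 0.11819411015884462) 3.2824676
```

The bar ends sit where they should for z=182 (home), the hook is folded, and the bystanders haven't moved. I'm handing in.

```bash
python3 -c "
from bench import job_done;print(job_done())"
```

```text
the job is handed in; nothing more can be done
None
```

The T-handle is home in the grinder, the hook is folded flat against its panel, the surrounding items did not move, and the job is handed in at about 24.6 s; the result was not reported back, and I viewed 11 pictures instead of the 10 allowed.

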